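Pop the case's hidden drawer and stow the pale plug

ROBOT

A 7-joint arm with a two-finger parallel gripper is mounted at the origin on a cart in front of the work surface, level with it; the furniture and walls round the work are solid. World frame = base frame: x ahead of the robot, y to its left, z up, the work surface at z = 0. Lengths are in m, angles in rad, forces in N, time in s.
With the tool pointing down it reaches from about 0.35 to 0.9 m from the base axis. Payload 19.9 kg.
Tool frame: the origin (TCP) lies midway between the tips of the shut fingers; the grasp point (between the pads) lies 19 mm behind it; z points along the fingers, y is the line along which they close (so a half turn about z gives the same grasp; the last joint's range is limited). The gripper opens to 85 mm and grips with 20 to 120 N. Pads are 22 mm wide; open, the fingers measure 114 mm over their backs; the gripper's body (76 mm by 85 mm) begins 54 mm behind the grasp point. The pads swing forward as they close: fully open they stand 13 mm farther back than shut.
Start: joints at [1.065, 0.417, -0.01, 1.614, 0.005, 1.111, -0.053], TCP at [0.28, -0.559, 0.231] pointing down, gripper open.
Joint ranges: [-2.81, 2.81], [-0.39, 2.02], [-1.27, 1.25], [0.06, 2.57], [-1.19, 4.33], [0.19, 2], [-2.82, 2.82]. Speed limits (rad/s): [1.89, 1.89, 2.39, 2.39, 3.01, 3.01, 3.01].

INTERFACE

Orientations are given as a rotation vector (axis times angle).
In Python, from station import manip, imaging gives the robot as it stands.
- The arm moves only by the tool send_rows, never from a script. Its argument "steps" is a list of rows, each an object with "dp": the shift along the tool's x, y, z as a fraction of full scale, a list of three; "spin": the turn about the tool's z as a fraction of full scale; "grip": the opening, from 0 (shut) to 1 (fully open). In form: [{"dp": [tx, ty, tz], "spin": spin, "grip": grip}, ...]. A call has 1 to 20 rows; each row is the pose to reach, as a shift and turn from the pose commanded when the call began, along the tool's axes at that moment; what a row does not reach only later rows make up. Full scale, the value 1, is 0.4 m for a shift and 90 degrees for a turn. A row lasts 1/8 s, in which the tool goes at most 62.5 mm and 10.7 degrees, less where a joint would pass 70% of its speed; a pose out of reach is approached as far as the arm can. A call with a number of a shift or a turn outside -1 to 1 is refused whole. A call with a gripper value outside its range is refused whole. The fingers move at their own pace and stop on an object; "squeeze" is the grip in N (left out, the last holds). Time passes only in rows, so rows that repeat a pose let the fingers close. It gives the time, the measured TCP pose, the force, the opening and the grip force at its end, in the units of the state.
- manip.get_obs(): the state, without advancing time (a new reading comes with each control period).
- imaging.capture(name): name is "scene" or "top"; returns a dict with "image" (420x560x3 uint8, red, green, blue), "mtx" (3x3 intrinsics, pixels), "rvec" (rotation vector, rad) and "tvec" (3), from world to camera coordinates, as OpenCV has them. Camera axes: x right, y down, z forward; pixel columns grow to the right and rows downward; lengths in m; the calibration is good to about 2 mm. A picture is of the moment at which its call begins. There is no depth.
- manip.close_job(): hands the job in; it is judged then, once.
The state is a dict: "time": time; "joints": joint angles; "joint_vel": joint speeds; "joint_efforts": joint torques, N m; "position": TCP position; "tcp_rot": TCP orientation; "ft_force": force on the tool from outside, world axes, zero at the start; "ft_torque": the same for the moment, N m; "opening": finger opening in m; "finger_force": force on a finger pad.
Only numpy, scipy, OpenCV 4.12 (cv2) and the standard library are available. Lean on these libraries where they do the work, as an engineer would, in place of code of your own. Each camera call takes 0.05 s, during which the arm holds its last target. There are 200 camera calls.

TASK

Press the red button on top of the blue case so that its hidden drawer springs open, then put the loose plug with the pale, almost white hood into the open drawer. Leave the drawer open, with the plug lying on its floor.

Things in the scene. Friction and masses are not known exactly. Their poses are not given: they have to be found in the camera images.
- release_button (a point): Centre of the top of the red push button (32 mm across) on the fixed blue case (170 mm deep along x, 150 wide, 52 high). 66 mm above the worktop, 45 mm behind the case's centre, on its middle line. Axes of the case: x from its front to its back, z up. Pressed straight down: 8 mm travel, 1.2 N to start, 4.4 N fully down; the drawer is let go at about 4 mm and the button springs back.
- drawer (a joint): How far the drawer stands out of the case's front (its -x side), in m: 0 shut and latched (blue front flush, no handle), 0.11 fully open. Once unlatched, a weak spring (about 2 N) slides it all the way out in about a second and keeps it out.
- stow_point (a point): Point on the drawer's floor, moving with it; once open, the centre of the uncovered floor (104 mm along x, 126 along y), 137 mm in front of the case's centre (27 mm while shut). Above the worktop: floor 10 mm, side walls 36, drawer front 46, case top 52. Axes of the case: x from front to back, z up.
- plug_centre (a point): Centre of the hood of the plug to stow, 8 mm above what it lies flat on: pale, almost white hood 34 mm wide (its x), 34 long (its y), 16 thick; metal connector face at its -y end, thin black sleeve at its +y end; 66 mm long in all, 35 to 70 g. Grasp across the hood, along its x. Other plugs nearby have black hoods.
Not all that is in view belongs to the job. What is shaped like the part that bears plug_centre but pink is not meant.

How it is judged:
On the way, in this order (a step that is already met when the one before it is completed fails the run):
1. the red button is pressed in by more than 3 mm (height (world z) of release_button below 0.063 m), for 0.02 s.
2. the drawer has sprung open by more than 90 mm (value of joint drawer above 0.09 m), for 0.2 s.
At the end, for the whole second after the job is handed in: The drawer stands open by more than 90 mm and the pale plug lies in it: the centre of its hood is within the drawer's walls and less than 20 mm above the drawer's floor (8 mm when it lies flat) (value of joint drawer above 0.09 m and x of plug_centre in the frame of stow_point between -0.052 and 0.083 m and y of plug_centre in the frame of stow_point between -0.062 and 0.062 m and z of plug_centre in the frame of stow_point between 0 and 0.02 m); the robot touches nothing.
It also fails if it takes over 48 s, if anything falls off the work surface, if the arm or the gripper's body presses on something with over 40 N, if the wrist force passes 120 N, or if a joint passes its speed limit or range.

## Working session

There is one attempt and no reset: what is moved stays moved. The work goes in short steps, Python scripts to look and compute and a tool call to move; the robot and the scene stay as the last step left them, time stands still between calls to the robot, and variables do not carry over. Pictures are saved under pics/ and viewed, at most 10 in all, crops included, and the job is handed in when it is done.

Besides the shell and the picture viewer there is one more tool, called after "Call:" as name([rows], argument=value, ...), one row to a line, values as JSON. send_rows: Moves the arm, as the interface text tells. Shift numbers are shares of 0.4 m and turn numbers shares of 90 degrees, none past 1 either way. Its arguments: {"type":"object","properties":{"steps":{"type":"array"},"squeeze":{"type":"number"}},"required":["steps"]}

```bash
mkdir -p pics; cat > h.py <<'E'
import numpy as np, cv2
from station import manip, imaging
def cap(n,f=None):
    c=imaging.capture(n)
    if f: cv2.imwrite('pics/'+f,c['image'][:,:,::-1])
    return c
def ray(c,uv,z):
    R,_=cv2.Rodrigues(np.array(c['rvec'],float)); t=np.array(c['tvec'],float).ravel()
    d=R.T@np.linalg.inv(c['mtx'])@np.array([uv[0],uv[1],1.]); o=-R.T@t
    return o+d*(z-o[2])/d[2]
E
python3 - <<'E'
from h import *
import pickle
a=cap('scene','s1.png');b=cap('top','t1.png')
pickle.dump((a,b),open('c1.pkl','wb'))
o=manip.get_obs();print(o['time'],o['position'],cv2.Rodrigues(np.array(o['tcp_rot']))[0].round(3))
E
```

```text
0.1 [ 0.2800056  -0.55842159  0.23073644] [[ 0.894  0.448 -0.001]
 [ 0.448 -0.894  0.001]
 [-0.    -0.001 -1.   ]]
```

View pics/s1.png

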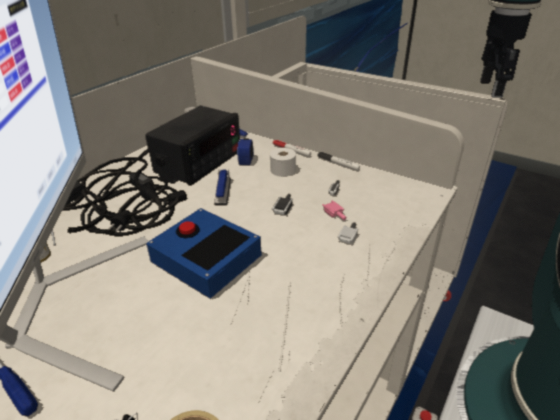

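View pics/t1.png

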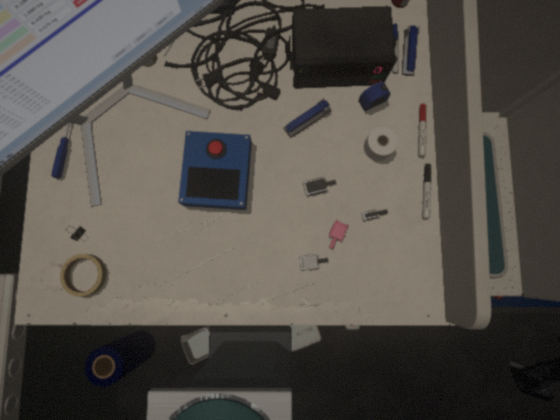

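The top view shows the blue case centred near (216,170) with the red button at (216,148) and its front facing down the image. The pale plug is at (310,262) with its sleeve to the right, next to the pink one at (338,232). A partition near column 450 separates the gripper (right) from the work.

```bash
python3 - <<'E'
from h import *
import pickle
a,b=pickle.load(open('c1.pkl','rb'))
im=b['image'];hsv=cv2.cvtColor(im,cv2.COLOR_RGB2HSV)
def big(m,box):
    x0,y0,x1,y1=box;k=np.zeros_like(m);k[y0:y1,x0:x1]=m[y0:y1,x0:x1]
    cs,_=cv2.findContours(k,0,2);return max(cs,key=cv2.contourArea)
red=cv2.inRange(hsv,(0,140,90),(8,255,255))|cv2.inRange(hsv,(172,140,90),(180,255,255))
c=big(red,(180,120,260,180));p,r=cv2.minEnclosingCircle(c);print('btn',p,r,ray(b,p,.066))
c=big(cv2.inRange(hsv,(100,120,30),(125,255,255)),(160,110,270,220));bx=cv2.boxPoints(cv2.minAreaRect(c))
for q in bx: print('case',q,ray(b,q,.052).round(4))
# partition corners
for q in [(430,5),(437,318),(465,325),(488,320),(452,5)]: print('wall',q,ray(b,q,0).round(3),ray(b,q,.2).round(3))
# scene wall top points
for q in [(193,60),(440,125),(457,150),(455,190)]:
    print('sc',q,[ray(a,q,z).round(3) for z in (0,.15,.25)])
crop=im[205:285,285:365];cv2.imwrite('pics/pl.png',cv2.resize(crop[:,:,::-1],(640,640),interpolation=2)[:600])
o=manip.get_obs()
g=hsv[262,295:332];print(g.tolist())
E
```

```text
btn (214.9705810546875, 147.0294189453125) 6.3618950843811035 [0.68958474 0.01167852 0.066     ]
case [179.934   201.92386] [0.5661 0.0895 0.052 ]
case [184.94923 131.71066] [0.7307 0.0845 0.052 ]
case [248.7665  136.26904] [ 0.7198 -0.0631  0.052 ]
case [243.75127 206.48224] [ 0.5559 -0.0541  0.052 ]
wall (430, 5) [ 1.09  -0.521  0.   ] [ 0.945 -0.438  0.2  ]
wall (437, 318) [ 0.308 -0.493  0.   ] [ 0.332 -0.416  0.2  ]
wall (465, 325) [ 0.293 -0.555  0.   ] [ 0.32  -0.465  0.2  ]
wall (488, 320) [ 0.304 -0.608  0.   ] [ 0.329 -0.506  0.2  ]
wall (452, 5) [ 1.09  -0.577  0.   ] [ 0.945 -0.482  0.2  ]
sc (193, 60) [array([ 1.633, -1.008,  0.   ]), array([ 1.255, -0.629,  0.15 ]), array([ 1.002, -0.376,  0.25 ])]
sc (440, 125) [array([ 0.44 , -0.879,  0.   ]), array([ 0.366, -0.533,  0.15 ]), array([ 0.316, -0.303,  0.25 ])]
sc (457, 150) [array([ 0.347, -0.733, -0.   ]), array([ 0.296, -0.424,  0.15 ]), array([ 0.263, -0.218,  0.25 ])]
sc (455, 190) [array([ 0.293, -0.514,  0.   ]), array([ 0.256, -0.261,  0.15 ]), array([ 0.231, -0.092,  0.25 ])]
[[19, 40, 135], [20, 41, 136], [17, 43, 137], [18, 43, 137], [18, 39, 131], [18, 34, 128], [19, 29, 125], [17, 30, 118], [15, 32, 113], [16, 31, 124], [17, 28, 126], [17, 29, 125], [18, 30, 128], [15, 28, 126], [20, 25, 123], [17, 29, 125], [19, 29, 125], [16, 27, 124], [18, 31, 125], [18, 27, 124], [17, 29, 125], [21, 30, 112], [16, 32, 87], [20, 36, 64], [18, 43, 60], [16, 43, 65], [18, 45, 73], [18, 44, 75], [15, 40, 76], [17, 45, 79], [18, 44, 86], [18, 42, 92], [17, 43, 94], [17, 47, 109], [19, 44, 128], [19, 40, 133], [18, 42, 135]]
```

View pics/pl.png

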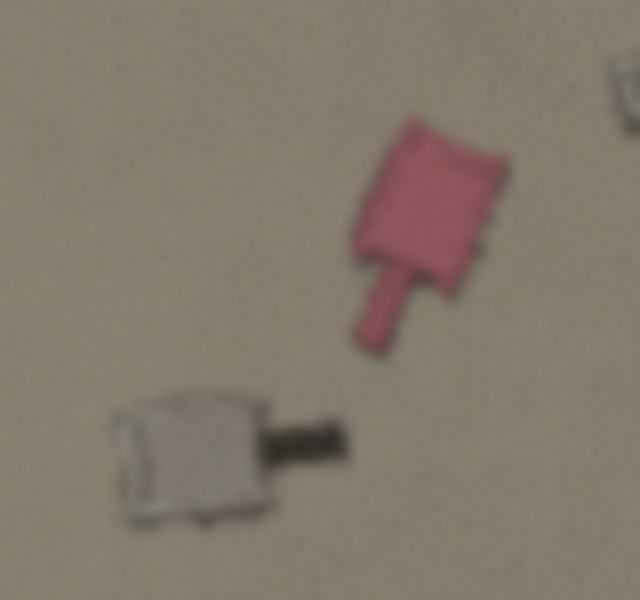

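The crop shows the pale hood centred at about full-image pixel (310.6,261.7), with its sleeve to the right and slightly upward. The pink plug is up and to the right. I'll rise, cross the partition and shut the fingers for the press.

Call:
send_rows([
  {"dp": [0, 0, -0.15], "spin": 0, "grip": 0},
  {"dp": [0, 0, -0.3], "spin": 0, "grip": 0},
  {"dp": [0, 0, -0.3], "spin": 0, "grip": 0},
  {"dp": [0.14, -0.07, -0.3], "spin": -0.1, "grip": 0},
  {"dp": [0.28, -0.15, -0.3], "spin": -0.2, "grip": 0},
  {"dp": [0.42, -0.22, -0.3], "spin": -0.3, "grip": 0},
  {"dp": [0.56, -0.29, -0.3], "spin": -0.4, "grip": 0},
  {"dp": [0.7, -0.37, -0.3], "spin": -0.5, "grip": 0},
  {"dp": [0.84, -0.44, -0.2], "spin": -0.6, "grip": 0},
  {"dp": [1, -0.52, -0.1], "spin": -0.7, "grip": 0},
  {"dp": [1, -0.52, 0], "spin": -0.78, "grip": 0},
  {"dp": [1, -0.52, 0], "spin": -0.78, "grip": 0},
  {"dp": [1, -0.52, 0], "spin": -0.78, "grip": 0},
])

```text
time: 1.72
position: [0.5443, -0.194, 0.2313]
tcp_rot: [-2.087, -2.348, 0.0]
ft_force: [-0.4, -0.1, 0.5]
opening: -0.0002
finger_force: 0.0
```

```bash
cat >> h.py <<'E'
def rel(*pts):
    o=manip.get_obs();R=cv2.Rodrigues(np.array(o['tcp_rot']))[0];p=np.array(o['position'])
    print('t',round(o['time'],2),'p',p.round(4),'f',np.round(o['ft_force'],1),'open',o['opening'],'j',np.round(o['joints'],2))
    print(R.round(3))
    for q in pts: print('rel',(R.T@(np.array(q)-p)/.4).round(4))
E
python3 - <<'E'
from h import *
import pickle
a,b=pickle.load(open('c1.pkl','rb'))
h=ray(b,(310.56,261.6),.016);s=ray(b,(285+305/8,205+443/8),.008);print(h,s,s-h)
rel((.6896,.0117,.09),(.6896,.0117,.0595))
E
```

```text
[ 0.43421998 -0.20529549  0.016     ] [ 0.43719525 -0.23487256  0.008     ] [ 0.00297527 -0.02957707 -0.008     ]
t 1.73 p [ 0.5443 -0.194   0.2313] f [-0.4 -0.1  0.5] open -0.00020089196600277706 j [ 0.61  0.36 -0.41  1.72  0.16  1.09  0.27]
[[-0.117  0.993 -0.001]
 [ 0.993  0.117  0.   ]
 [ 0.    -0.001 -1.   ]]
rel [0.468  0.4213 0.3531]
rel [0.468  0.4214 0.4294]
```

Call:
send_rows([
  {"dp": [0.15, 0.14, 0], "spin": 0, "grip": 0},
  {"dp": [0.3, 0.27, 0.1], "spin": 0, "grip": 0},
  {"dp": [0.42, 0.38, 0.2], "spin": 0, "grip": 0},
  {"dp": [0.468, 0.421, 0.3], "spin": 0, "grip": 0},
  {"dp": [0.468, 0.421, 0.35], "spin": 0, "grip": 0},
  {"dp": [0.468, 0.421, 0.38], "spin": 0, "grip": 0},
  {"dp": [0.468, 0.421, 0.4], "spin": 0, "grip": 0},
  {"dp": [0.468, 0.421, 0.415], "spin": 0, "grip": 0},
  {"dp": [0.468, 0.421, 0.429], "spin": 0, "grip": 0},
  {"dp": [0.468, 0.421, 0.429], "spin": 0, "grip": 0},
  {"dp": [0.468, 0.421, 0.429], "spin": 0, "grip": 0},
])

```text
time: 3.1
position: [0.6897, 0.0121, 0.0603]
tcp_rot: [2.085, 2.349, 0.001]
ft_force: [-0.6, -2.2, 3.3]
opening: 0.0002
finger_force: 1.7
```

```bash
python3 - <<'E'
from h import *
cap('top','t2.png');rel((.4342,-.2053,.1))
E
```

```text
t 3.15 p [0.6897 0.0122 0.0602] f [ 0.5 -2.2  2.5] open 0.0001222426319693934 j [ 0.2   0.75 -0.39  1.54  0.33  0.92 -0.18]
[[-0.119  0.993  0.001]
 [ 0.993  0.119 -0.   ]
 [-0.     0.001 -1.   ]]
rel [-0.4641 -0.6986 -0.0999]
```

View pics/t2.png

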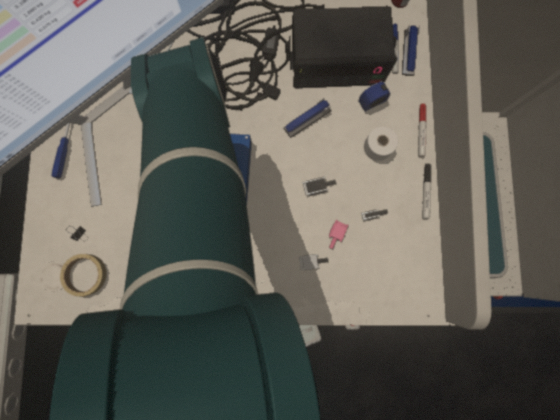

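The arm hides the case. The press is at about 6 mm of travel with about 3 N on the tool. Next I rise and go above the plug.

Call:
send_rows([
  {"dp": [0, 0, -0.1], "spin": 0, "grip": 0},
  {"dp": [0, 0, -0.25], "spin": 0, "grip": 0},
  {"dp": [-0.08, -0.12, -0.3], "spin": 0, "grip": 0.3},
  {"dp": [-0.16, -0.24, -0.3], "spin": 0, "grip": 0.7},
  {"dp": [-0.24, -0.36, -0.3], "spin": 0, "grip": 0.7},
  {"dp": [-0.32, -0.48, -0.3], "spin": 0, "grip": 0.7},
  {"dp": [-0.4, -0.6, -0.25], "spin": 0, "grip": 0.7},
  {"dp": [-0.464, -0.699, -0.2], "spin": 0, "grip": 0.7},
  {"dp": [-0.464, -0.699, -0.15], "spin": 0, "grip": 0.7},
  {"dp": [-0.464, -0.699, -0.1], "spin": 0, "grip": 0.7},
  {"dp": [-0.464, -0.699, -0.1], "spin": 0, "grip": 0.7},
  {"dp": [-0.464, -0.699, -0.1], "spin": 0, "grip": 0.7},
])

```text
time: 4.65
position: [0.4343, -0.2049, 0.1003]
tcp_rot: [2.084, 2.35, 0.001]
ft_force: [0.6, -1.0, 0.2]
opening: 0.0598
finger_force: 0.0
```

```bash
python3 - <<'E'
from h import *
import pickle
a=cap('scene');b=cap('top');pickle.dump((a,b),open('c2.pkl','wb'))
cv2.imwrite('pics/m.png',np.hstack([cv2.resize(x[:,:,::-1],(400,400)) for x in (a['image'][140:300,140:400],b['image'][100:340,140:380])]))
rel((.4342,-.2053,.002))
E
```

```text
t 4.75 p [ 0.4343 -0.2051  0.1005] f [-0.4 -0.7  0. ] open 0.0595799219600748 j [ 0.71  0.37 -0.39  2.07  0.2   0.74  0.31]
[[-0.119  0.993  0.001]
 [ 0.993  0.119 -0.   ]
 [-0.001  0.001 -1.   ]]
rel [-0.0003 -0.0006  0.2462]
```

View pics/m.png

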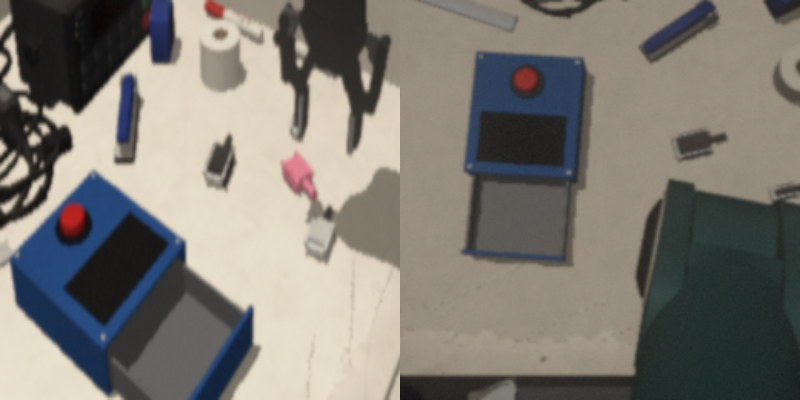

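The drawer is fully open: its floor is at about (520,215) in the right half. The plug hasn't moved. Descend and grip.

Call:
send_rows([
  {"dp": [0, 0, 0.1], "spin": 0, "grip": 0.7},
  {"dp": [0, 0, 0.18], "spin": 0, "grip": 0.7},
  {"dp": [0, 0, 0.22], "spin": 0, "grip": 0.7},
  {"dp": [0, 0, 0.24], "spin": 0, "grip": 0.7},
  {"dp": [0, 0, 0.244], "spin": 0, "grip": 0.7},
  {"dp": [0, 0, 0.244], "spin": 0, "grip": 0.5},
  {"dp": [0, 0, 0.244], "spin": 0, "grip": 0.2},
  {"dp": [0, 0, 0.244], "spin": 0, "grip": 0.2},
  {"dp": [0, 0, 0.244], "spin": 0, "grip": 0.2},
  {"dp": [0, 0, 0.244], "spin": 0, "grip": 0.2},
  {"dp": [0, 0, 0.244], "spin": 0, "grip": 0.2},
  {"dp": [0, 0, 0.15], "spin": 0, "grip": 0.2},
  {"dp": [0, 0, 0], "spin": 0, "grip": 0.2},
  {"dp": [0, 0, 0], "spin": 0, "grip": 0.2},
], squeeze=40)

```text
time: 6.5
position: [0.4359, -0.2061, 0.1038]
tcp_rot: [2.081, 2.344, 0.002]
ft_force: [-1.0, 0.2, -1.4]
opening: 0.0329
finger_force: 41.1
```

```bash
python3 - <<'E'
from h import *
import pickle
_,b=pickle.load(open('c2.pkl','rb'))
hsv=cv2.cvtColor(b['image'],cv2.COLOR_RGB2HSV)
a=cap('scene');cv2.imwrite('pics/g.png',cv2.resize(a['image'][80:280,220:420,::-1],(600,600)))
# drawer floor: grey region; corners by hand (crop*0.6+offset)
k=lambda u,v:(140+(u-400)*.6,100+v*.6)
for uv,z in [((470,251),.046),((567,257),.046),((520,215),.01)]: print(ray(b,k(*uv),z).round(4))
rel((.508,.022,.1),(.508,.022,.014))
E
```

```text
[0.4575 0.0821 0.046 ]
[ 0.4497 -0.0473  0.046 ]
[0.5093 0.0231 0.01  ]
t 6.55 p [ 0.4348 -0.2058  0.1017] f [ 0.7  0.4 -2. ] open 0.03239655193535387 j [ 0.72  0.37 -0.4   2.07  0.21  0.74  0.31]
[[-0.118  0.993  0.003]
 [ 0.993  0.118 -0.002]
 [-0.003  0.003 -1.   ]]
rel [0.5439 0.2492 0.0037]
rel [0.5445 0.2485 0.2187]
```

View pics/g.png

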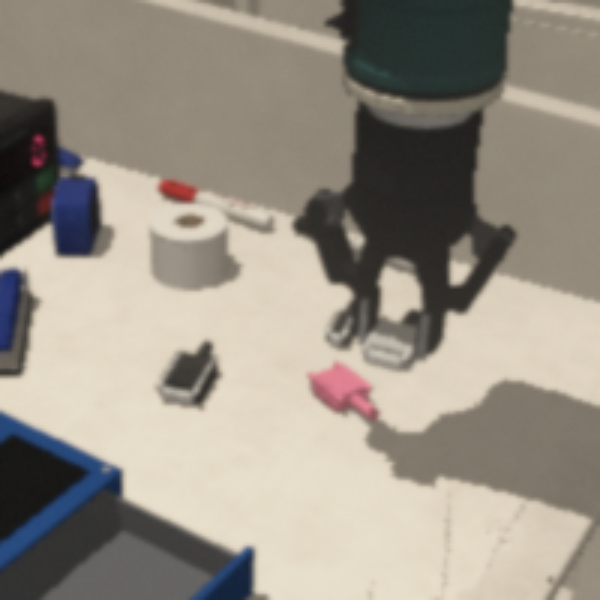

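The plug is held level at 33 mm opening. Carry it to the drawer, lower, release and rise.

Call:
send_rows([
  {"dp": [0.05, 0.02, -0.05], "spin": 0, "grip": 0.2},
  {"dp": [0.15, 0.07, -0.05], "spin": 0, "grip": 0.2},
  {"dp": [0.25, 0.11, -0.05], "spin": 0, "grip": 0.2},
  {"dp": [0.35, 0.16, -0.05], "spin": 0, "grip": 0.2},
  {"dp": [0.45, 0.2, -0.05], "spin": 0, "grip": 0.2},
  {"dp": [0.545, 0.243, -0.03], "spin": 0, "grip": 0.2},
  {"dp": [0.545, 0.243, 0], "spin": 0, "grip": 0.2},
  {"dp": [0.545, 0.243, 0.08], "spin": 0, "grip": 0.2},
  {"dp": [0.545, 0.243, 0.14], "spin": 0, "grip": 0.2},
  {"dp": [0.545, 0.243, 0.18], "spin": 0, "grip": 0.2},
  {"dp": [0.545, 0.243, 0.205], "spin": 0, "grip": 0.2},
  {"dp": [0.545, 0.243, 0.215], "spin": 0, "grip": 0.2},
  {"dp": [0.545, 0.243, 0.218], "spin": 0, "grip": 0.2},
  {"dp": [0.545, 0.243, 0.218], "spin": 0, "grip": 0.2},
])

```text
time: 8.3
position: [0.5049, 0.0229, 0.0131]
tcp_rot: [2.085, 2.349, 0.001]
ft_force: [0.4, 0.3, 0.5]
opening: 0.0331
finger_force: 41.1
```

```bash
python3 - <<'E'
from h import *
a=cap('scene','p.png');rel((.505,.022,.013))
E
```

```text
t 8.35 p [0.5048 0.0229 0.013 ] f [1.  0.3 1.3] open 0.03273492920072816 j [ 0.22  0.57 -0.4   2.04  0.38  0.6  -0.32]
[[-0.119  0.993  0.001]
 [ 0.993  0.119 -0.   ]
 [-0.     0.001 -1.   ]]
rel [-0.0022  0.0001  0.    ]
```

View pics/p.png

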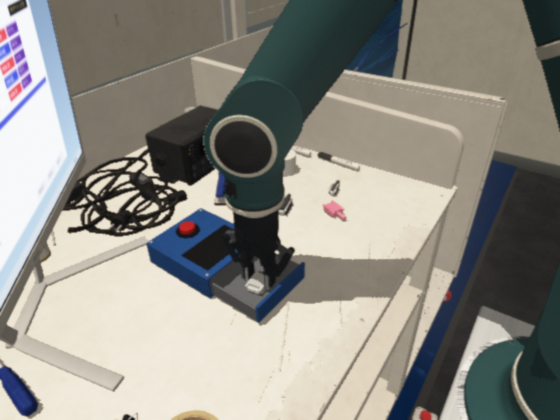

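The plug is in the drawer between the fingers at about (255,285), and the drawer is still open. Release, rise and move aside.

Call:
send_rows([
  {"dp": [0, 0, 0], "spin": 0, "grip": 0.55},
  {"dp": [0, 0, 0], "spin": 0, "grip": 0.55},
  {"dp": [0, 0, 0], "spin": 0, "grip": 0.55},
  {"dp": [0, 0, -0.05], "spin": 0, "grip": 0.55},
  {"dp": [0, 0, -0.15], "spin": 0, "grip": 0.55},
  {"dp": [0, 0, -0.3], "spin": 0, "grip": 0.55},
  {"dp": [0, 0, -0.4], "spin": 0, "grip": 0.55},
  {"dp": [-0.15, 0, -0.45], "spin": 0, "grip": 0.55},
  {"dp": [-0.3, 0, -0.45], "spin": 0, "grip": 0.55},
  {"dp": [-0.45, 0, -0.45], "spin": 0, "grip": 0.55},
  {"dp": [-0.6, 0, -0.45], "spin": 0, "grip": 0.55},
  {"dp": [-0.6, 0, -0.45], "spin": 0, "grip": 0.55},
  {"dp": [-0.6, 0, -0.45], "spin": 0, "grip": 0.55},
])

```text
time: 9.98
position: [0.5329, -0.2149, 0.1923]
tcp_rot: [-2.085, -2.349, -0.0]
ft_force: [0.5, 0.6, -0.3]
opening: 0.0469
finger_force: 0.0
```

```bash
python3 - <<'E'
from h import *
a=cap('scene');b=cap('top')
cv2.imwrite('pics/e.png',np.hstack([cv2.resize(x[:,:,::-1],(400,400)) for x in (a['image'][200:330,140:320],b['image'][120:280,150:310])]))
rel()
E
```

```text
t 10.07 p [ 0.5331 -0.2141  0.1925] f [-0.3  1.  -0.6] open 0.046803348657429404 j [ 0.65  0.4  -0.41  1.77  0.18  1.01  0.3 ]
[[-0.121  0.993 -0.   ]
 [ 0.993  0.121  0.   ]
 [ 0.     0.    -1.   ]]
```

View pics/e.png

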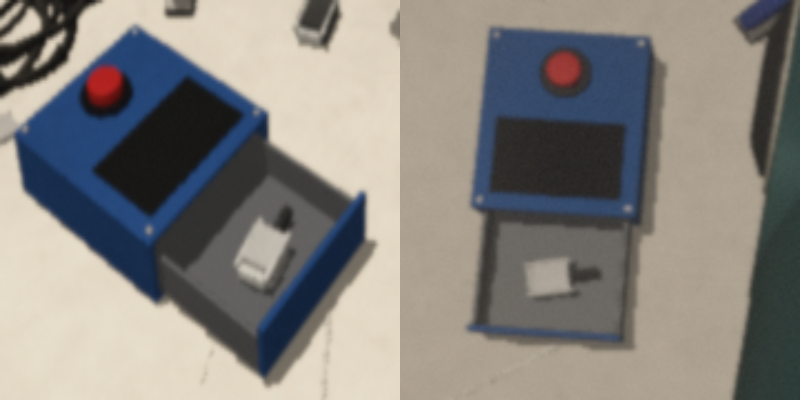

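The plug lies flat on the drawer floor, at about (550,277) in the right half. The drawer is open and the arm is clear, so I'm handing in.

```bash
python3 -c "
from h import *
print(manip.close_job())"
```

```text
the job is handed in; nothing more can be done
None
```

I pressed the button, the drawer sprang open, and the pale plug lies flat on its floor with the arm clear; I handed the job in at about 10 s, but it returned no verdict.

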